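# Wedge the rocking drawer cabinet

### The job

The small drawer cabinet on the bench rocks because its near left foot is short. With closed fingertips, push the wooden wedge along the bench, thin end first, under that foot until it is snug and the cabinet stands level, then press firmly down on the cabinet's top above that foot to make sure that it no longer rocks, and let go. Only push and press: do not lift the wedge or the cabinet, do not shove the cabinet along, and leave everything else where it is.

Things in the scene. Friction and masses are not known exactly. Their poses are not given: they have to be found in the camera images.
- cabinet: grey steel drawer cabinet, about 4 kg, 180 (x) x 260 (y) x 80 mm tall, loose; drawer fronts on -x, pulls stand out 13 mm. Origin on the bench under its centre; x away from the robot, y left, z up. Underside 20 mm above the bench; domed feet 24 mm wide at x, y (+72, +108), (+72, -108), (-72, -108) mm. It rests level on these three
- short_foot (a point): lowest point of the short domed foot (24 mm wide) at the cabinet's near left corner, at x, y (-72, +108) mm, 22 mm in from its left side; it hangs 5 to 8.5 mm above the bench, differing from run to run
- corner_top (a point): point on the cabinet's flat top straight above the short foot, 80 mm above the bench: where to press. Before the wedge is in, 4 to 9 N here rocks this corner down 5 to 8.5 mm, and it comes back when released
- wedge: plain wooden wedge, 110 g, 150 mm long, 50 mm wide, on the bench left of the cabinet, about in line with the short foot. Origin on the bench under its centre; y points from the thin end (-75 mm, 2 mm high) to the thick end (+75 mm, 26 mm high), z up. It meets the foot 15 to 50 mm from its thin end; at least 70 mm of it stays outside the cabinet
- wedge_butt (a point): centre of the wedge's upright thick end face (50 mm wide, 26 mm high), 13 mm above the bench: where to push. It slides with under 2 N until it meets the foot; then the push climbs within about 10 mm: at 5 to 8 N it is snug, and pushed on it would lift that corner or shove the cabinet
- wedge_tip (a point): middle of the wedge's thin end, 1 mm above the bench
- bearing: bystander: ball bearing, a 62 mm wide, 16 mm thick ring lying on the cabinet's top toward its far right corner; origin under its centre
- piston: bystander: engine piston standing on its skirt, 64 mm wide, 53 mm tall; origin under its centre
- jar: bystander: clear jar with a red lid, 62 mm wide, 104 mm tall; origin under its centre
- tape_measure: bystander: yellow tape measure standing upright, 34x78x60 mm; origin under its centre
- nut: bystander: steel hexagon nut, 36x41x19 mm; origin under its centre
- bush: bystander: bronze bush, 40 mm wide, 45 mm tall; origin under its centre
- v_block: bystander: steel V-block, 60x50x40 mm; origin under its centre
- wrench: bystander: small open-ended wrench lying flat, 163 mm long, 9 mm thick; origin under its middle

How it is judged:
By the outcome, as a careful person would: the job done as asked, in the order asked, and still so for the second after the job is handed in, with the robot touching nothing.
It also fails if it takes over 72 s, if anything falls off the work surface, if the arm or the gripper's body presses on something with over 40 N, if the wrist force passes 120 N, or if a joint passes its speed limit or range.

### The arm

A 7-joint arm with a two-finger parallel gripper is mounted at the origin on a cart in front of the work surface, level with it; the furniture and walls round the work are solid. World frame = base frame: x ahead of the robot, y to its left, z up, the work surface at z = 0. Lengths are in m, angles in rad, forces in N, time in s.
With the tool pointing down it reaches from about 0.425 to 0.925 m from the base axis. Payload 6.8 kg.
Tool frame: the origin (TCP) lies midway between the tips of the shut fingers; the grasp point (between the pads) lies bot.grip_point_offset behind it (bot.grip_point_offset is the distance from the TCP to the grasp point, in m); z points along the fingers, y is the line along which they close (so a half turn about z gives the same grasp; the last joint's range is limited). The gripper opens to 85 mm and grips with 20 to 120 N. Pads are 22 mm wide; open, the fingers measure 114 mm over their backs; the gripper's body (76 mm by 85 mm) begins 54 mm behind the grasp point. The pads swing forward as they close: fully open they stand 13 mm farther back than shut.
Start: joints at [1.166, 0.477, 0.022, 1.555, -0.011, 1.109, -0.083], TCP at [0.197, -0.646, 0.231] pointing down, gripper open.
Joint ranges: [-2.96, 2.96], [-0.34, 2.1], [-1.41, 1.46], [0.24, 2.44], [-1.37, 4.51], [0.17, 1.92], [-2.96, 2.96]. Speed limits (rad/s): [2.39, 2.39, 3.14, 3.14, 3.14, 3.14, 3.14].

### API

Orientations are given as a unit quaternion [w, x, y, z].
In Python, from station import get_obs, cams, job, bot gives the robot as it stands.
- The arm moves only by the tool arm_command, never from a script. Its argument "rows" is a list that holds one entry, the list of rows, each a list of 5 numbers: the finger opening in mm, from 0 to 85.4, then the shift along the world's x, y, z in units of 60 mm (1.0 is 60 mm), then the turn about the world's z in units of 0.08 rad (1.0 is 0.08 rad). In form: [[[grip, x, y, z, turn], ...]]. A call has exactly 10 rows; each row shifts and turns the commanded pose from where the row before left it; what a row does not reach is not made up. A row lasts 1/8 s, in which the tool goes at most 62.5 mm and 10.7 degrees, less where a joint would pass 70% of its speed; a pose out of reach is approached as far as the arm can. A call with a number of a shift or a turn outside -1 to 1 is refused whole. A call with a gripper value outside its range is refused whole. The fingers move at their own pace and stop on an object; "newtons" is the grip in N (left out, the last holds). Time passes only in rows, so rows that do not move let the fingers close, or fill a call up. It gives the time, the measured TCP pose, the force, the opening and the grip force at its end, in the units of the state.
- get_obs(): the state, without advancing time (a new reading comes with each control period).
- cams.read_camera(name): name is "side" or "top"; returns the picture (400x640x3 uint8, red, green, blue); there is no depth.
- cams.camera_params(name): a dict with "K" (3x3 intrinsics, pixels), "extrinsics" (4x4, takes a point from camera to world coordinates). Camera axes: x right, y down, z forward; pixel columns grow to the right and rows downward; lengths in m; the calibration is good to about 2 mm. A picture is of the moment at which its call begins. camera_params takes no time and is no camera call.
- job.hand_in(): hands the job in; it is judged then, once.
The state is a dict: "t": time; "q": joint angles; "joint_vel": joint speeds; "joint_torque": joint torques, N m; "eef_pos": TCP position; "tool_rot": TCP orientation; "contact_force": force on the tool from outside, world axes, zero at the start; "torque": the same for the moment, N m; "gripper_width": opening from 0.0 (shut) to 1.0 (fully open); "grasp_force": force on a finger pad.
Only numpy, scipy, OpenCV 4.12 (cv2) and the standard library are available. Lean on these libraries where they do the work, as an engineer would, in place of code of your own. Each camera call takes 0.05 s, during which the arm holds its last target. There are 200 camera calls.

## Working session

There is one attempt and no reset: what is moved stays moved. The work goes in short steps, Python scripts to look and compute and a tool call to move; the robot and the scene stay as the last step left them, time stands still between calls to the robot, and variables do not carry over. Pictures are saved under pics/ and viewed, at most 10 in all, crops included, and the job is handed in when it is done.

Besides the shell and the picture viewer there is one more tool, called after "Request:" as a command line: name --argument value ..., lists and objects as JSON in quotes. arm_command: Moves the arm, as the interface text tells. Its arguments: {"type":"object","properties":{"rows":{"type":"array"},"newtons":{"type":"number"}},"required":["rows"]}

```bash
mkdir -p pics; python3 - <<'E'
from station import get_obs,cams,job,bot
import cv2,numpy as np
for n in("side","top"):
    im=cams.read_camera(n);cv2.imwrite(f"pics/{n}0.png",im[:,:,::-1])
    p=cams.camera_params(n);print(n,np.round(p["K"],1).tolist(),np.round(p["extrinsics"],3).tolist())
o=get_obs();print(o);print(bot.grip_point_offset)
E
```

```text
side [[460.3, 0.0, 321.7], [0.0, 460.3, 198.4], [0.0, 0.0, 1.0]] [[-0.993, -0.062, 0.098, 0.413], [-0.116, 0.562, -0.819, 0.972], [-0.004, -0.825, -0.565, 0.81], [0.0, 0.0, 0.0, 1.0]]
top [[460.5, 0.0, 314.2], [0.0, 460.5, 194.8], [0.0, 0.0, 1.0]] [[-0.018, -0.999, 0.045, 0.464], [-1.0, 0.019, 0.01, -0.097], [-0.011, -0.045, -0.999, 1.236], [0.0, 0.0, 0.0, 1.0]]
{'t': 0.1, 'q': array([ 1.16590388,  0.47772818,  0.02230304,  1.55633466, -0.01148163,
        1.10931776, -0.08308543]), 'joint_vel': array([ 4.52154693e-04, -3.42202321e-05, -3.43709080e-04, -5.36582236e-03,
       -8.75755426e-04, -6.96831425e-05,  4.47620855e-04]), 'joint_torque': array([ 4.64592522e-03, -5.97762394e+01,  1.61401045e+00, -2.81951523e+01,
        1.28311422e-02,  5.05822143e-03,  1.08187839e-05]), 'eef_pos': array([ 0.19725899, -0.64497671,  0.23042255]), 'tool_rot': array([-8.10059060e-04,  9.89003351e-01,  1.47890776e-01, -1.81408661e-04]), 'contact_force': array([0.27749978, 0.12095323, 0.1033885 ]), 'torque': array([ 0.02297339, -0.055186  ,  0.02895394]), 'grasp_force': 0.0, 'gripper_width': 0.998069366011709}
0.0187
```

View pics/top0.png

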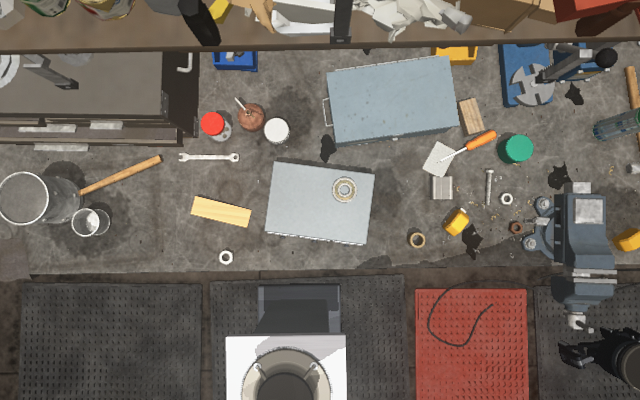

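View pics/side0.png

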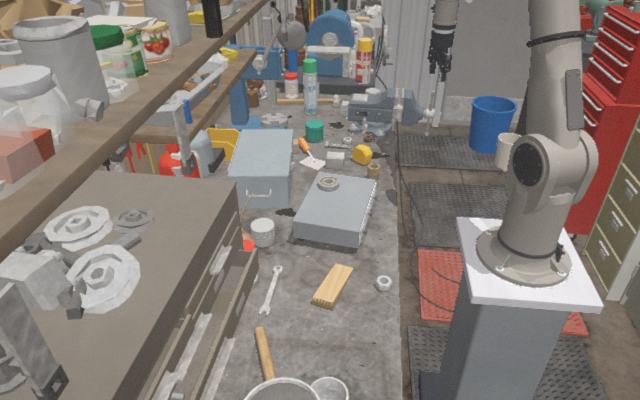

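Top view: the wedge spans (191,204) to (251,218) with its thick end left. The cabinet top has corners at about (276,160), (375,172), (366,243) and (266,233), so the short foot is under the lower-left one. The side view shows the thick end facing the camera, at about (325,303). The way between wedge and cabinet is clear.

```bash
cat > h.py <<'E'
import cv2,numpy as np
from station import get_obs,cams,job,bot
P={n:cams.camera_params(n) for n in("side","top")}
def ray(n,px):
    E=np.array(P[n]["extrinsics"]);d=E[:3,:3]@np.linalg.solve(np.array(P[n]["K"]),[px[0],px[1],1.]);return E[:3,3],d
def plane(n,px,z):
    o,d=ray(n,px);return o+d*(z-o[2])/d[2]
def tri(a,b):
    (o1,d1),(o2,d2)=ray("top",a),ray("side",b)
    s=np.linalg.lstsq(np.c_[d1,-d2],o2-o1,rcond=None)[0];p,q=o1+s[0]*d1,o2+s[1]*d2
    return (p+q)/2,np.linalg.norm(p-q)
def biggest(mask,roi):
    m=np.zeros(mask.shape,np.uint8);x0,y0,x1,y1=roi;m[y0:y1,x0:x1]=mask[y0:y1,x0:x1]
    m=cv2.morphologyEx(m,cv2.MORPH_OPEN,np.ones((3,3)))
    c,_=cv2.findContours(m,cv2.RETR_EXTERNAL,cv2.CHAIN_APPROX_NONE);return max(c,key=cv2.contourArea)
def quad(c):
    h=cv2.convexHull(c)
    for e in np.arange(1,20,.5):
        q=cv2.approxPolyDP(h,e,True)
        if len(q)<=4:return q[:,0]
def wood(im):return cv2.inRange(cv2.cvtColor(im,cv2.COLOR_RGB2HSV),(12,70,90),(32,255,255))
E
python3 - <<'E'
from h import *
T=cv2.cvtColor(cv2.imread("pics/top0.png"),cv2.COLOR_BGR2RGB);S=cv2.cvtColor(cv2.imread("pics/side0.png"),cv2.COLOR_BGR2RGB)
hsv=cv2.cvtColor(T,cv2.COLOR_RGB2HSV)
print("cab hsv",hsv[200,290],"bench",hsv[250,290],"side cab",cv2.cvtColor(S,cv2.COLOR_RGB2HSV)[215,325])
c=biggest(wood(T),(170,180,265,250));q=quad(c);print("wedge top",q.tolist())
s=biggest(wood(S),(295,250,370,320));qs=quad(s);print("wedge side",qs.tolist(), cv2.boundingRect(s))
g=cv2.inRange(hsv,(90,15,120),(120,120,255));cc=biggest(g,(255,150,385,255));qc=quad(cc);print("cab top",qc.tolist())
for p in qc:print(np.round(plane("top",p,.08),4))
print("wedge");
for p in q:print(np.round(plane("top",p,.026 if p[0]<220 else .002),4))
a=cv2.resize(T[150:260,175:385],None,fx=3.8,fy=3.8,interpolation=cv2.INTER_CUBIC)
b=cv2.resize(S[160:315,280:400],None,fx=3.8,fy=3.8,interpolation=cv2.INTER_CUBIC)
cv2.imwrite("pics/a.png",a[:,:,::-1]);cv2.imwrite("pics/b.png",b[:,:,::-1])
E
```

```text
cab hsv [ 83   5 191] bench [ 18  25 131] side cab [120   6 179]
wedge top [[194, 197], [249, 209], [247, 227], [191, 214]]
wedge side [[352, 268], [332, 309], [313, 303], [335, 264]] (313, 264, 40, 46)Traceback (most recent call last):
  File "<stdin>", line 7, in <module>
  File "h.py", line 15, in biggest
    c,_=cv2.findContours(m,cv2.RETR_EXTERNAL,cv2.CHAIN_APPROX_NONE);return max(c,key=cv2.contourArea)
                                                                           ~~~^^^^^^^^^^^^^^^^^^^^^^^
ValueError: max() iterable argument is empty
```

```bash
python3 - <<'E'
from h import *
T=cv2.cvtColor(cv2.imread("pics/top0.png"),cv2.COLOR_BGR2RGB);S=cv2.cvtColor(cv2.imread("pics/side0.png"),cv2.COLOR_BGR2RGB)
hsv=cv2.cvtColor(T,cv2.COLOR_RGB2HSV);hs=cv2.cvtColor(S,cv2.COLOR_RGB2HSV)
q=quad(biggest(wood(T),(170,180,265,250)));qs=quad(biggest(wood(S),(295,250,370,320)))
qc=quad(biggest(cv2.inRange(hsv,(0,0,165),(180,30,255)),(255,150,385,255)));print("cab top",qc.tolist())
qd=quad(biggest(cv2.inRange(hs,(0,0,160),(180,30,255)),(285,165,385,240)));print("cab side",qd.tolist())
C=np.array([plane("top",p,.08)[:2] for p in qc]);print(np.round(C,4).tolist(),"sides",[round(float(np.linalg.norm(C[i]-C[i-1])),4) for i in range(4)])
print("wedge",[np.round(plane("top",p,.026 if p[0]<220 else .002),4).tolist() for p in q])
for t in q: # two-view pairing by height-plausible smallest gap
    print(t,[(u.tolist(),np.round(tri(t,u)[0],3).tolist(),round(float(tri(t,u)[1]),4)) for u in qs if tri(t,u)[1]<.015])
for t in qc:
    print(t,[(u.tolist(),np.round(tri(t,u)[0],3).tolist(),round(float(tri(t,u)[1]),4)) for u in qd if tri(t,u)[1]<.015])
a=cv2.resize(T[150:260,175:385],None,fx=3.8,fy=3.8,interpolation=cv2.INTER_CUBIC)
b=cv2.resize(S[160:315,280:400],None,fx=3.8,fy=3.8,interpolation=cv2.INTER_CUBIC)
cv2.imwrite("pics/a.png",a[:,:,::-1]);cv2.imwrite("pics/b.png",b[:,:,::-1])
E
```

```text
cab top [[274, 162], [373, 175], [365, 243], [265, 230]]
cab side [[318, 172], [376, 182], [361, 231], [294, 220]]
[[0.6008, 0.0145], [0.5632, -0.2341], [0.3933, -0.2101], [0.4301, 0.0395]] sides [0.1726, 0.2515, 0.1716, 0.2523]
wedge [[0.5186, 0.2322, 0.026], [0.4848, 0.091, 0.002], [0.4367, 0.0969, 0.002], [0.474, 0.2404, 0.026]]
[194 197] [([313, 303], [0.521, 0.237, 0.007], 0.0029)]
[249 209] [([332, 309], [0.488, 0.114, -0.145], 0.0018), ([335, 264], [0.485, 0.091, -0.001], 0.0001)]
[247 227] [([352, 268], [0.438, 0.098, -0.004], 0.0038)]
[191 214] [([332, 309], [0.476, 0.247, 0.003], 0.003), ([335, 264], [0.474, 0.216, 0.114], 0.0013)]
[274 162] [([294, 220], [0.602, 0.015, 0.074], 0.0002)]
[373 175] [([318, 172], [0.566, -0.235, 0.074], 0.0049)]
[365 243] [([376, 182], [0.391, -0.212, 0.065], 0.0028)]
[265 230] [([361, 231], [0.427, 0.04, 0.073], 0.0065)]
```

View pics/a.png

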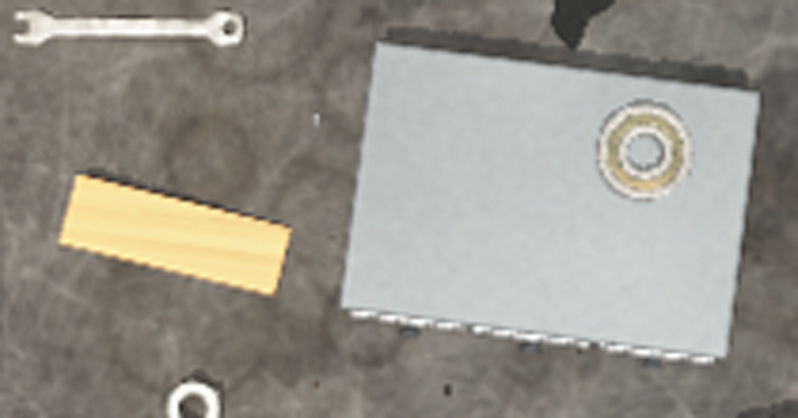

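View pics/b.png

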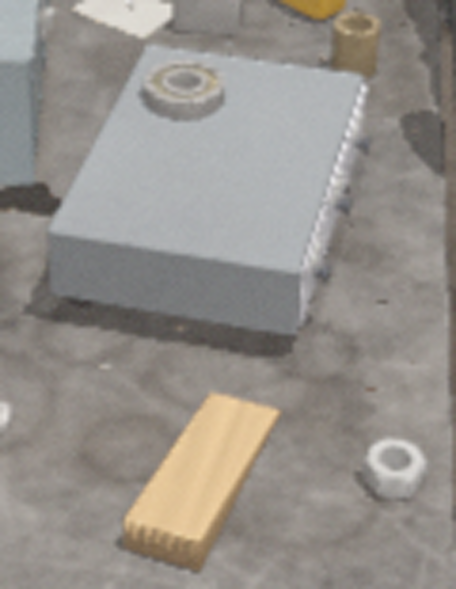

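The crops give sharper corners. Cabinet top is at crop (377,42), (760,93), (727,358) and (341,306); wedge at (77,174), (291,228), (273,296) and (60,243). The side crop confirms the high end faces left, away from the cabinet.

```bash
cat > pose.py <<'E'
from h import *
def cab(px):
    C=np.array([plane("top",p,.08)[:2] for p in px]);c=C.mean(0) # FL,FR,NR,NL
    ey=(C[0]+C[3]-C[1]-C[2]);ey/=np.linalg.norm(ey);ex=np.array([ey[1],-ey[0]])
    return c,ex,ey,c-.072*ex+.108*ey
def wed(px): # thick far, thin far, thin near, thick near
    W=[plane("top",p,z)[:2] for p,z in zip(px,(.026,.002,.002,.026))]
    return (W[0]+W[3])/2,(W[1]+W[2])/2
E
python3 - <<'E'
from pose import *
f=lambda L:[((x+.5)/3.8-.5+175,(y+.5)/3.8-.5+150) for x,y in L]
c,ex,ey,foot=cab(f([(377,42),(760,93),(727,358),(341,306)]))
b,t=wed(f([(77,174),(291,228),(273,296),(60,243)]))
u=(t-b)/np.linalg.norm(t-b);n=np.array([-u[1],u[0]])
print("cab",c,"yaw",np.degrees(np.arctan2(ex[1],ex[0])),"foot",foot)
print("butt",b,"tip",t,"len",np.linalg.norm(t-b),"push dir deg",np.degrees(np.arctan2(u[1],u[0])),u)
print("foot ahead of tip",(foot-t)@u,"lateral",(foot-t)@n)
print("pre-push point 40mm behind",b-.04*u,"dir butt->foot",np.degrees(np.arctan2(*(foot-b)[::-1])))
# nut/other near things
for nm,px in(("nut",(226,257)),("wrench end",(238,157))):print(nm,plane("top",px,.01))
# side view checks of heights: butt top edge
for a,s in(((77,174),(123,522)),((60,243),(203,540))):
    print(tri(f([a])[0],((s[0]+.5)/3.8-.5+280,(s[1]+.5)/3.8-.5+160)))
E
```

```text
cab [ 0.49760226 -0.09870396] yaw -8.683778326014114 foot [0.44273356 0.01892863]
butt [0.49894614 0.2358549 ] tip [0.45914006 0.09167767] len 0.14957138116762383 push dir deg -105.43436744700098 [-0.26613436 -0.96393594]
foot ahead of tip 0.07449174678407172 lateral 0.0035462069482396674
pre-push point 40mm behind [0.50959152 0.27441234] dir butt->foot -104.52763312234217
nut [0.35839663 0.15236004 0.01      ]
wrench end [0.62446869 0.11764188 0.01      ]
(array([0.52419023, 0.23143503, 0.02035582]), np.float64(0.002299027402690045))
(array([0.4752693 , 0.2428041 , 0.02284478]), np.float64(0.00022916776656391563))
```

Request:
arm_command --rows '[[[0,1,0,0,1],[0,1,0,0,1],[0,1,0.5,0,1],[0,1,1,0,1],[0,0.5,1,0,1],[0,0,1,0,1],[0,0,1,0,1],[0,0,1,0,1],[0,0,1,0,1],[0,0,1,0,1]]]'

```text
t: 1.35
eef_pos: [0.445, -0.2154, 0.2311]
tool_rot: [-0.0, 0.853, 0.522, -0.0]
contact_force: [0.7, 1.5, 0.0]
gripper_width: 0.003
grasp_force: 0.0
```

Request:
arm_command --rows '[[[0,0,1,0,1],[0,0,1,0,1],[0,0,1,0,0.56],[0,0,1,0,0],[0,0,1,0,0],[0,0.3,1,0,0],[0,0.4,1,0,0],[0,0.38,1,-0.3,0],[0,0,0.16,-0.7,0],[0,0,0,0,0]]]'

```text
t: 2.6
eef_pos: [0.5055, 0.2658, 0.1692]
tool_rot: [-0.001, 0.795, 0.607, -0.004]
contact_force: [-0.3, -0.2, -0.3]
gripper_width: -0.002
grasp_force: 0.0
```

Request:
arm_command --rows '[[[0,0,0,-0.7,0],[0,0,0,-0.7,0],[0,0,0,-0.6,0],[0,0,0,-0.4,0],[0,0,0,-0.2,0],[0,0,0,0,0],[0,0,0,0,0],[0,0,0,0,0],[0,0,0,0,0],[0,0,0,0,0]]]'

```text
t: 3.85
eef_pos: [0.5081, 0.2664, 0.0167]
tool_rot: [0.0, 0.796, 0.606, 0.0]
contact_force: [0.6, 0.8, 0.3]
gripper_width: -0.005
grasp_force: 0.0
```

Request:
arm_command --rows '[[[0,0,0,-0.06,0],[0,-0.022,-0.08,0,0],[0,-0.044,-0.16,0,0],[0,-0.044,-0.16,0,0],[0,-0.044,-0.16,0,0],[0,-0.044,-0.16,0,0],[0,-0.044,-0.16,0,0],[0,-0.044,-0.16,0,0],[0,-0.044,-0.16,0,0],[0,-0.022,-0.08,0,0]]]'

```text
t: 5.1
eef_pos: [0.4868, 0.1887, 0.0128]
tool_rot: [0.0, 0.796, 0.606, -0.0]
contact_force: [0.5, 0.9, 0.2]
gripper_width: -0.0
grasp_force: 0.2
```

```bash
cat > chk.py <<'E'
from pose import *
def look(name):
    T=cams.read_camera("top");a=cv2.resize(T[150:260,175:385],None,fx=3.8,fy=3.8,interpolation=cv2.INTER_CUBIC)
    S=cams.read_camera("side");b=cv2.resize(S[160:315,280:400],(324,418),interpolation=cv2.INTER_CUBIC)
    cv2.imwrite(f"pics/{name}_t.png",a[:,:,::-1]);cv2.imwrite(f"pics/{name}_s.png",b[:,:,::-1])
    o=get_obs();print(o["t"],np.round(o["eef_pos"],4),np.round(o["contact_force"],2))
E
python3 -c "from chk import *;look('c1')"
```

```text
5.2 [0.4868 0.1887 0.0128] [-0.2  -0.27 -0.43]
```

View pics/c1_t.png

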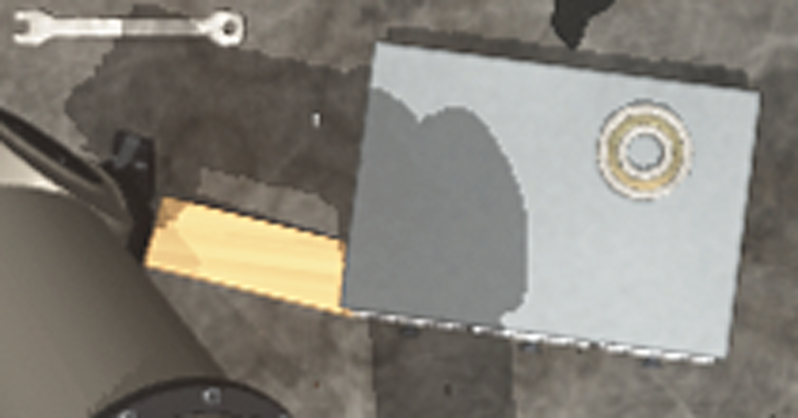

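The wedge is sliding straight: butt mid at crop (154,231), about 59 mm of travel. The tip has just gone under the cabinet side at crop (343,241–311), and nothing else has moved.

Request:
arm_command --rows '[[[0,-0.022,-0.08,0,0],[0,-0.022,-0.08,0,0],[0,-0.022,-0.08,0,0],[0,-0.022,-0.08,0,0],[0,-0.022,-0.08,0,0],[0,-0.011,-0.04,0,0],[0,0,0,0,0],[0,0,0,0,0],[0,0,0,0,0],[0,0,0,0,0]]]'

```text
t: 6.45
eef_pos: [0.4796, 0.1631, 0.0128]
tool_rot: [0.0, 0.796, 0.606, -0.0]
contact_force: [0.0, 0.1, 0.6]
gripper_width: 0.001
grasp_force: 0.0
```

Request:
arm_command --rows '[[[0,-0.009,-0.032,0,0],[0,-0.009,-0.032,0,0],[0,0,0,0,0],[0,0,0,0,0],[0,0,0,0,0],[0,0,0,0,0],[0,0,0,0,0],[0,0,0,0,0],[0,0,0,0,0],[0,0,0,0,0]]]'

```text
t: 7.7
eef_pos: [0.4785, 0.1592, 0.0128]
tool_rot: [0.0, 0.796, 0.606, -0.0]
contact_force: [0.0, -0.4, -0.6]
gripper_width: -0.001
grasp_force: 0.0
```

Request:
arm_command --rows '[[[0,-0.002,-0.008,0,0],[0,-0.002,-0.008,0,0],[0,-0.002,-0.008,0,0],[0,-0.002,-0.008,0,0],[0,-0.002,-0.008,0,0],[0,-0.002,-0.008,0,0],[0,-0.002,-0.008,0,0],[0,-0.002,-0.008,0,0],[0,-0.002,-0.008,0,0],[0,-0.002,-0.008,0,0]]]'

```text
t: 8.95
eef_pos: [0.4774, 0.1544, 0.0128]
tool_rot: [0.0, 0.796, 0.606, 0.0]
contact_force: [0.5, 0.3, 0.0]
gripper_width: 0.002
grasp_force: 0.3
```

Request:
arm_command --rows '[[[0,-0.002,-0.008,0,0],[0,-0.002,-0.008,0,0],[0,-0.002,-0.008,0,0],[0,-0.002,-0.008,0,0],[0,-0.002,-0.008,0,0],[0,-0.002,-0.008,0,0],[0,-0.002,-0.008,0,0],[0,-0.002,-0.008,0,0],[0,-0.002,-0.008,0,0],[0,-0.002,-0.008,0,0]]]'

```text
t: 10.2
eef_pos: [0.4762, 0.1497, 0.0129]
tool_rot: [0.0, 0.796, 0.606, 0.0]
contact_force: [-0.4, 0.6, -0.2]
gripper_width: 0.004
grasp_force: 0.4
```

Request:
arm_command --rows '[[[0,-0.002,-0.008,0,0],[0,-0.002,-0.008,0,0],[0,-0.002,-0.008,0,0],[0,-0.002,-0.008,0,0],[0,-0.002,-0.008,0,0],[0,-0.002,-0.008,0,0],[0,-0.002,-0.008,0,0],[0,-0.002,-0.008,0,0],[0,-0.002,-0.008,0,0],[0,-0.002,-0.008,0,0]]]'

```text
t: 11.45
eef_pos: [0.4756, 0.1463, 0.0132]
tool_rot: [-0.0, 0.795, 0.606, 0.001]
contact_force: [1.5, 6.6, -0.3]
gripper_width: -0.004
grasp_force: 3.4
```

```bash
python3 -c "from chk import *;look('c2');look('c2')"
```

```text
11.55 [0.4756 0.1462 0.0132] [ 1.52  6.72 -1.48]
11.65 [0.4756 0.1463 0.0132] [ 2.48  6.75 -0.21]
```

View pics/c2_t.png

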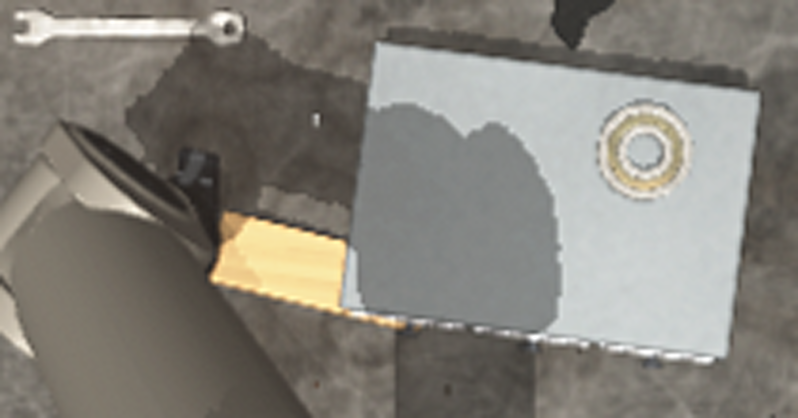

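Settled force is about 7 N, so it is snug. The cabinet corners are unchanged at crop (377,42), (760,93), (727,358) and (341,306), and the butt is at about (217,245). I'll back off, then go above the corner.

Request:
arm_command --rows '[[[0,0.022,0.08,0,0],[0,0.044,0.16,0,0],[0,0.044,0.16,0,0],[0,0,0,0.4,0],[0,0,0,0.7,0],[0,0,0,0.8,0],[0,0,0,0.4,0],[0,0,0,0,0],[0,0,0,0,0],[0,0,0,0,0]]]'

```text
t: 12.9
eef_pos: [0.4808, 0.1686, 0.1496]
tool_rot: [-0.0, 0.796, 0.606, -0.001]
contact_force: [-0.1, -0.9, -0.7]
gripper_width: 0.002
grasp_force: 0.0
```

Request:
arm_command --rows '[[[0,-0.08,-0.3,0,0],[0,-0.15,-0.5,0,0],[0,-0.15,-0.5,0,0],[0,-0.15,-0.5,0,0],[0,-0.1,-0.4,0,0],[0,-0.05,-0.18,0,0],[0,0,0,0,0],[0,0,0,0,0],[0,0,0,0,0],[0,0,0,0,0]]]'

```text
t: 14.15
eef_pos: [0.4409, 0.0267, 0.1508]
tool_rot: [-0.0, 0.795, 0.606, 0.0]
contact_force: [0.2, 0.9, -0.4]
gripper_width: 0.0
grasp_force: 0.0
```

Request:
arm_command --rows '[[[0,0.03,-0.13,-0.2,0],[0,0,0,-0.3,0],[0,0,0,-0.3,0],[0,0,0,-0.15,0],[0,0,0,-0.08,0],[0,0,0,0,0],[0,0,0,0,0],[0,0,0,0,0],[0,0,0,0,0],[0,0,0,0,0]]]'

```text
t: 15.4
eef_pos: [0.4426, 0.0182, 0.0892]
tool_rot: [0.0, 0.796, 0.606, 0.0]
contact_force: [0.2, -0.0, -0.1]
gripper_width: -0.001
grasp_force: 0.0
```

Request:
arm_command --rows '[[[0,0,0,-0.016,0],[0,0,0,-0.016,0],[0,0,0,-0.016,0],[0,0,0,-0.016,0],[0,0,0,-0.016,0],[0,0,0,-0.016,0],[0,0,0,-0.016,0],[0,0,0,-0.016,0],[0,0,0,0,0],[0,0,0,0,0]]]'

```text
t: 16.65
eef_pos: [0.4426, 0.0183, 0.0814]
tool_rot: [-0.0, 0.796, 0.606, 0.0]
contact_force: [-0.8, 0.5, 0.7]
gripper_width: -0.002
grasp_force: 0.0
```

Request:
arm_command --rows '[[[0,0,0,-0.008,0],[0,0,0,-0.008,0],[0,0,0,-0.008,0],[0,0,0,-0.008,0],[0,0,0,-0.008,0],[0,0,0,0,0],[0,0,0,0,0],[0,0,0,0,0],[0,0,0,0,0],[0,0,0,0,0]]]'

```text
t: 17.9
eef_pos: [0.4426, 0.0183, 0.0793]
tool_rot: [0.0, 0.796, 0.606, -0.0]
contact_force: [-2.1, -0.9, 5.7]
gripper_width: -0.001
grasp_force: 2.7
```

Request:
arm_command --rows '[[[0,0,0,-0.008,0],[0,0,0,-0.008,0],[0,0,0,0,0],[0,0,0,0,0],[0,0,0,0,0],[0,0,0,0,0],[0,0,0,0,0],[0,0,0,0,0],[0,0,0,0,0],[0,0,0,0,0]]]'

```text
t: 19.15
eef_pos: [0.4426, 0.0183, 0.079]
tool_rot: [0.0, 0.796, 0.606, -0.0]
contact_force: [-5.5, 0.8, 16.5]
gripper_width: -0.0
grasp_force: 8.2
```

Request:
arm_command --rows '[[[0,0,0,-0.008,0],[0,0,0,0,0],[0,0,0,0,0],[0,0,0,0,0],[0,0,0,0,0],[0,0,0,0,0],[0,0,0,0,0],[0,0,0,0,0],[0,0,0,0,0],[0,0,0,0,0]]]'

```text
t: 20.4
eef_pos: [0.4426, 0.0184, 0.0788]
tool_rot: [0.001, 0.796, 0.606, -0.0]
contact_force: [-6.9, -0.3, 21.9]
gripper_width: -0.001
grasp_force: 10.7
```

Request:
arm_command --rows '[[[0,0,0,0.02,0],[0,0,0,0.03,0],[0,0,0,0.1,0],[0,0,0,0.3,0],[0,0,0,0.7,0],[0,0,0,0.9,0],[0,0,0,0.6,0],[0,0,-1,0,0],[0,0,-1,0,0],[0,0,-1,0,0]]]'

```text
t: 21.65
eef_pos: [0.4424, -0.1635, 0.2371]
tool_rot: [0.0, 0.795, 0.606, 0.0]
contact_force: [0.6, -0.3, -0.0]
gripper_width: 0.001
grasp_force: 0.0
```

Request:
arm_command --rows '[[[0,0,-1,0,0],[0,0,-1,0,0],[0,0,-1,0,0],[0,0,-1,0,0],[0,0,-1,0,0],[0,0,0,0,0],[0,0,0,0,0],[0,0,0,0,0],[0,0,0,0,0],[0,0,0,0,0]]]'

```text
t: 22.9
eef_pos: [0.4428, -0.4611, 0.2368]
tool_rot: [0.0, 0.795, 0.606, 0.0]
contact_force: [-0.0, -0.2, -0.2]
gripper_width: 0.001
grasp_force: 0.0
```

```bash
python3 -c "from chk import *;look('c3')
a=cv2.imread('pics/c3_t.png');b=cv2.imread('pics/c3_s.png')
k=cv2.resize(a,(476,250));m=np.zeros((418,800,3),np.uint8);m[:250,:476]=k;m[:,476:]=b;cv2.imwrite('pics/c3.png',m)"
```

```text
23.0 [ 0.4427 -0.4614  0.2367] [-0.16 -0.24  0.79]
```

View pics/c3_t.png

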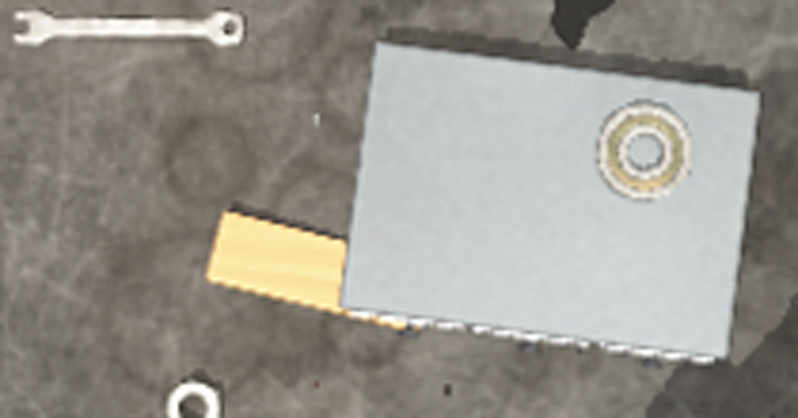

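View pics/c3_s.png

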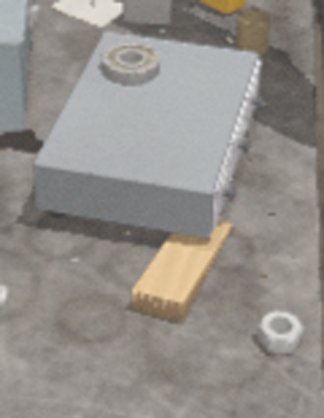

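The arm is clear. The cabinet corners are where they started, and the bearing, nut and wrench have not moved. The wedge stays under the foot with its butt mid at crop (217,246), which matches the last push position. The 22 N press lowered the tool only about 0.5 mm.

```bash
python3 -c "
from station import job
print(job.hand_in())"
```

```text
the job is handed in; nothing more can be done
None
```

The wedge is under the short foot, pushed in to about 7 N; the corner held a 22 N press with only about 0.5 mm of give, the arm is clear, and the job was handed in at about 23 s (no verdict was returned).

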